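Open the colour reader and hold the green slide in its beam

TASK

On the classroom desk, lever up the orange lid of the blue colour reader with the blade of the yellow-handled opener (not with the gripper itself), push it over until it leans back past upright, and lay the opener back down on the desk. Then take the green filter slide out of the rack, lower its plate through the slot in the reader's white deck until the black line on the plate is about level with the deck, and finish while still holding it there, without letting go and without its grip block coming to rest on the deck. Do not drop the opener, and leave the other slides and everything else on the desk where they are.

Things in the scene. Friction and masses are not known exactly. Their poses are not given: they have to be found in the camera images.
- slot (a point): centre of the slot's mouth in the reader's white deck, 80 mm above the desk. z up; x along the slot, from the front (pry side) towards the lid's hinge. The slot is 42.5 mm long (x) and 8 mm wide (y), with a 3 mm chamfer round its mouth; it passes through the 16 mm thick deck into a hollow case 58 mm deep below, so nothing stops the plate at its black line
- reader: the colour reader, a fixed blue box 122 (x) x 110 (y) mm, axes as for the slot; origin under its centre, 8.5 mm behind (+x of) the slot's centre. The deck is 80 mm high; behind the hinge a console 36 mm long, 86 mm high. In front, under the lid's lip, a ledge 18 mm deep at 64 mm height
- lid (a joint): hinge of the orange lid, rad: 0 closed flat on the deck, 1.57 upright, 2.1 leaning back at its stop. A friction hinge of about 0.04 N m: the lid stays where it is left
- lid_hinge (a point): middle of the lid's hinge axis, 80 mm above the desk, level with the closed lid's underside, 30.5 mm behind the slot's centre, axes as for the slot. The lid turns about the y axis through this point, its front edge moving up and back
- lid_lip (a point): middle of the lid's lower front edge (moves with it). The lid is a plate 84 mm from hinge to this edge, 90 mm wide, 6 mm thick, 45 g. Closed, its front 20 mm overhang the pry gap: 16 mm high (from the ledge at 64 mm to the lid's underside at 80 mm above the desk), 20 mm deep, open in front and at both sides
- opener_grip (a point): the opener's balance point, the place to grasp it, half-way up its handle (10 mm above the desk when lying). x points to the blade's tip, z up. The yellow handle, a bar 14 mm wide (y) and 20 mm high, runs from 70 mm behind this point to 20 mm ahead; a flat steel blade 22 mm wide, 3 mm thick runs on at half the handle's height to 85 mm ahead. About 60 g
- opener_tip (a point): middle of the end of the opener's blade, 85 mm ahead of opener_grip
- opener: the opener; origin on its underside, 10 mm below opener_grip
- green_grip (a point): centre of the green slide's grip block, the place to grasp it. The slide is one rigid piece of about 35 g: grip block 44 (x) x 14 (y) x 36 mm high, and below it a plate 40 (x) x 6 (y) x 55 mm high. Its lower edge is 73 mm below this point, the block's underside 18 mm below. x runs along the plate, z up. A half turn about z leaves it the same
- green_foot (a point): middle of the lower edge of the green slide's plate. A black line round the plate is 35 mm above this edge
- green: the green slide; origin at the middle of its lower edge
- red_grip (a point): centre of the red slide's grip block, same shape as the green one; stays in the rack
- white_grip (a point): centre of the white slide's grip block, same shape as the green one; stays in the rack
- rack: wooden slide rack, fixed, 190 (x) x 56 (y) x 40 mm high; origin under its centre. The three slides stand upright in it in one row along its x, 60 mm apart, in any order, plates along x, their lower 32 mm in slots with 3 mm of play, lower edge 8 mm above the desk
- bottle: clear bottle with a green cap, 66 mm across, 200 mm high; origin under its centre; bystander
- tape: roll of tape, 70 mm across, 24 mm high, lying; bystander
- pens: flat pack of coloured pens, about 135 x 60 x 18 mm; bystander
- pinbox: small white and blue card box 70 x 50 x 30 mm; bystander
- cup: blue cup, 70 mm across, 85 mm high; bystander
Not all that is in view belongs to the job. Of the things like the green, leave any that is purple; of the rest the larger one is meant.

How it is judged:
By the outcome, as a careful person would: the job done as asked, in the order asked, and still so for the second after the job is handed in, while the arm keeps its last pose, push and grip.
It also fails if it takes over 67 s, if anything falls off the work surface, if the arm or the gripper's body presses on something with over 40 N, if the wrist force passes 120 N, or if a joint passes its speed limit or range.

ROBOT

A 6-joint arm with a two-finger parallel gripper is mounted at the origin on the work surface. World frame = base frame: x ahead of the robot, y to its left, z up, the work surface at z = 0. Lengths are in m, angles in rad, forces in N, time in s.
With the tool pointing down it reaches from about 0.4 to 0.925 m from the base axis. Payload 3.4 kg.
Tool frame: the origin (TCP) lies where the fingers leave the gripper's body, on its centre line; the fingertips stand 73 mm ahead of it and the grasp point (between the pads) lies 54 mm ahead of it; z points along the fingers, y is the line along which they close (so a half turn about z gives the same grasp; the last joint's range is limited). The gripper opens to 85 mm and grips with 20 to 120 N. Pads are 22 mm wide; open, the fingers measure 114 mm over their backs; the gripper's body (76 mm by 85 mm) begins 54 mm behind the grasp point. The pads swing forward as they close: fully open they stand 13 mm farther back than shut.
Start: joints at [1.087, 0.307, 1.506, -0, 1.328, -0.073], TCP at [0.229, 0.527, 0.304] pointing down, gripper open.
Joint ranges: [-3.12, 3.12], [-1.05, 2.28], [0.14, 2.33], [-1.42, 4.57], [0.1, 2.73], [-2.68, 2.68]. Speed limits (rad/s): [2.57, 2.57, 3.14, 3.14, 3.14, 3.14].

INTERFACE

Orientations are given as a rotation vector (axis times angle).
In Python, from station import ctrl gives the robot as it stands. Calls block until the motion is done:
- ctrl.move_pose(position, orientation): joint-space move of the TCP to a pose.
- ctrl.movel(position, rotation=None, speed=0.15, until_force=None): straight line of the TCP; rotation=None keeps the orientation; speed is the mean speed in m/s. With until_force (N) it stops when the force on the tool has changed by that much, and returns True; else False.
- ctrl.movej(angles): joint-space move.
- ctrl.set_gripper(opening, grasp_force=None): finger opening in m; grasp_force is the grip in N (None keeps the last); returns when the fingers have stopped.
- ctrl.pause(seconds).
- ctrl.inverse_kinematics(position, orientation): joint angles nearest the present ones, or None.
- ctrl.sense(): the state.
- ctrl.grab_frame(name): name is "scene" or "top" or "wrist"; returns a dict with "color" (400x640x3 uint8, blue, green, red), "fov_y" (degrees; the focal length in pixels is half the picture's height over the tangent of half this angle, whatever the lens; pixels are square), "cx", "cy" (the principal point, pixels), "distortion" ([k1, k2, p1, p2, k3] as OpenCV has them; the pictures are not rectified), "extrinsics" (4x4, takes a point from camera to world coordinates). Camera axes: x right, y up, looking along -z (the intrinsics and any distortion apply to the point x, -y, -z); pixel columns grow to the right and rows downward; lengths in m; the calibration is good to about 2 mm. A picture is of the moment at which its call begins. There is no depth.
A pose or a line that the arm cannot do raises ctrl.Unreachable and nothing moves.
- ctrl.job_done(): hands the job in; it is judged then, once.
The state is a dict: "time": time; "q": joint angles; "joint_velocities": joint speeds; "effort": joint torques, N m; "ee_pos": TCP position; "orientation": TCP orientation; "wrist_force": force on the tool from outside, world axes, zero at the start; "torque": the same for the moment, N m; "gripper_width": finger opening in m; "grasp_force": force on a finger pad.
Only numpy, scipy, OpenCV 4.12 (cv2) and the standard library are available. Lean on these libraries where they do the work, as an engineer would, in place of code of your own. Each camera call takes 0.05 s, during which the arm holds its last target. There are 200 camera calls.

## Working session

There is one attempt and no reset: what is moved stays moved. The work goes in short steps, each a Python script; the robot and the scene stay as the last script left them, time stands still between calls to the robot, and variables do not carry over. Pictures are saved under pics/ and viewed, at most 10 in all, crops included, and the job is handed in when it is done.

```bash
ls; mkdir -p pics
python3 - <<'E'
from station import ctrl
import cv2, numpy as np
for n in ("scene","top"):
    f=ctrl.grab_frame(n); cv2.imwrite(f"pics/{n}0.png",f["color"]); print(n,f["fov_y"],f["cx"],f["cy"],f["distortion"],np.round(f["extrinsics"],3).tolist())
print(ctrl.sense())
E
```

```text
pics
scene 42.54141910408363 315.3308139020878 207.65868532294726 [-0.04303359  0.          0.          0.          0.        ] [[0.346, -0.586, 0.733, 1.645], [0.938, 0.215, -0.272, -0.346], [0.002, 0.781, 0.624, 1.039], [0.0, 0.0, 0.0, 1.0]]
top 56.967936711856 318.4227235057436 197.92208550781996 [-0.02708174  0.          0.          0.          0.        ] [[0.029, 0.988, -0.151, 0.384], [-1.0, 0.026, -0.016, 0.055], [-0.012, 0.151, 0.988, 1.019], [0.0, 0.0, 0.0, 1.0]]
{'time': 0.1, 'q': array([ 1.08750584e+00,  3.07460309e-01,  1.50749167e+00, -4.78429539e-05,
        1.32842668e+00, -7.34721195e-02]), 'joint_velocities': array([ 0.00072733, -0.00179493, -0.00336353, -0.00144796, -0.00187665,
       -0.00028841]), 'effort': array([-9.32021030e-04, -4.58531213e+01, -2.52607656e+01, -2.92841105e-04,
        5.49947974e-03, -5.15803976e-06]), 'ee_pos': array([0.22890167, 0.52695139, 0.30311402]), 'orientation': array([-6.39137012e-01, -3.07543458e+00,  2.71709864e-03]), 'wrist_force': array([ 0.918779  , -0.16741094, -0.30471956]), 'torque': array([-0.00013396,  0.02835893, -0.0280785 ]), 'grasp_force': 0.0, 'gripper_width': 0.08529395424669019}
```

View pics/top0.png

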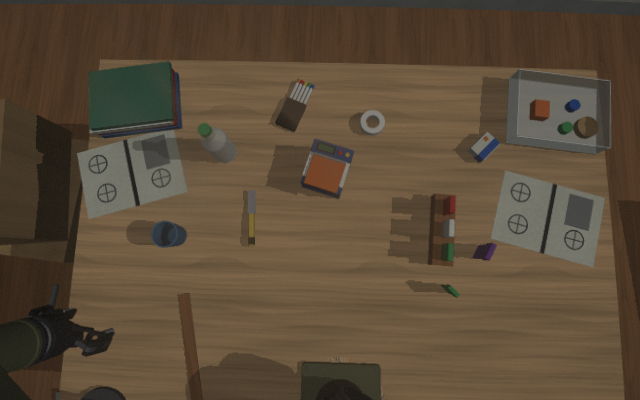

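View pics/scene0.png

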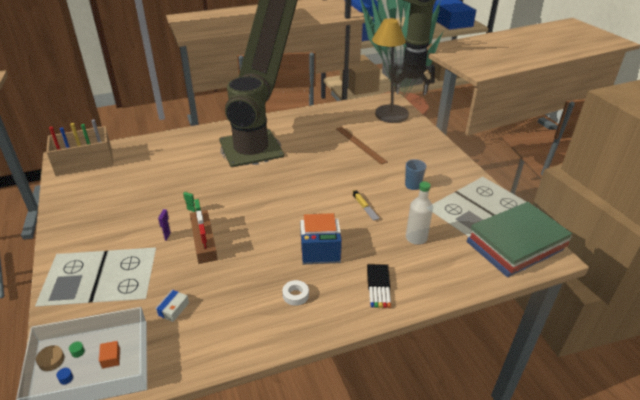

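The top view shows:
- The reader with its orange lid is at (327,170), and the opener at (251,217) has its tip pointing up.
- The rack is at (443,230), with red, white and green slides at (451,205), (451,228) and (449,252).
- A purple look-alike is at (487,251) and a small green one at (451,290).

The green slide in the rack fits the description: it is the larger green one and it isn't purple. I'll confirm that in an enlarged crop while measuring.

```bash
cat > h.py <<'E'
from station import ctrl
import cv2, numpy as np
from scipy.spatial.transform import Rotation as R
def K(f):
    h=f["color"].shape[0]; fl=h/2/np.tan(np.radians(f["fov_y"])/2)
    return np.array([[fl,0,f["cx"]],[0,fl,f["cy"]],[0,0,1.]])
def ray(f,px):
    u=cv2.undistortPoints(np.array(px,float).reshape(-1,1,2),K(f),np.array(f["distortion"])).reshape(-1,2)
    E=np.array(f["extrinsics"]); d=np.c_[u[:,0],-u[:,1],-np.ones(len(u))]@E[:3,:3].T
    return E[:3,3],d
def cast(f,px,z):
    o,d=ray(f,px); return o+d*((z-o[2])/d[:,2])[:,None]
def proj(f,P):
    E=np.linalg.inv(f["extrinsics"]); c=np.atleast_2d(P)@E[:3,:3].T+E[:3,3]
    c=c*[1,-1,-1]
    return cv2.projectPoints(c,np.zeros(3),np.zeros(3),K(f),np.array(f["distortion"]))[0].reshape(-1,2)
def blobs(f,lo,hi,minarea=20):
    m=cv2.inRange(cv2.cvtColor(f["color"],cv2.COLOR_BGR2HSV),lo,hi)
    c,_=cv2.findContours(m,cv2.RETR_EXTERNAL,cv2.CHAIN_APPROX_NONE)
    return sorted([x for x in c if cv2.contourArea(x)>=minarea],key=cv2.contourArea,reverse=True)
def rect(f,c,z):
    "rectangle of a contour on plane z: centre, sizes, yaw of long side"
    P=cast(f,c.reshape(-1,2),z)[:,:2].astype(np.float32)*1000
    (cx,cy),_,_=r=cv2.minAreaRect(P); b=cv2.boxPoints(r); e=[b[1]-b[0],b[2]-b[1]]
    l=max(e,key=np.linalg.norm); y=np.arctan2(l[1],l[0])
    return np.array([cx,cy])/1000,np.linalg.norm(e,axis=1),(y+np.pi/2)%np.pi-np.pi/2
def down(yaw): # tool pointing down, tool x along -(yaw), closing line (y) perpendicular to yaw
    c,s=np.cos(yaw),np.sin(yaw)
    return R.from_matrix(np.array([[c,s,0],[s,-c,0],[0,0,-1]])).as_rotvec()
def save(f,name,box=None,k=1):
    im=f["color"]
    if box: im=im[box[1]:box[3],box[0]:box[2]]
    cv2.imwrite("pics/"+name,cv2.resize(im,None,fx=k,fy=k,interpolation=cv2.INTER_CUBIC))
E
python3 - <<'E'
from h import *
f=ctrl.grab_frame("top")
im=f["color"].copy(); 
a=cv2.resize(cv2.convertScaleAbs(im[180:310,400:510],alpha=1.7),None,fx=3.6,fy=3.6,interpolation=2)
b=cv2.resize(cv2.convertScaleAbs(im[130:260,235:345],alpha=1.7),None,fx=3.6,fy=3.6,interpolation=2)
cv2.imwrite("pics/crop1.png",np.hstack([b,a]))
for n,lo,hi,z in (("orange",(3,150,90),(14,255,255),.086),("yellow",(18,110,60),(32,255,255),.02),("green",(50,90,30),(80,255,255),.099),("red",(0,150,60),(4,255,255),.099),("purple",(125,80,30),(150,255,255),.09)):
    for c in blobs(f,lo,hi,15)[:5]:
        x,y,w,h=cv2.boundingRect(c); print(n,(x+w//2,y+h//2),cv2.contourArea(c),*[np.round(v,4) for v in rect(f,c,z)])
E
```

```text
orange (324, 174) 936.5 [0.5917 0.0577] [78.6348 86.6115] 1.2884
orange (542, 108) 191.0 [ 0.7856 -0.5185] [45.6205 35.083 ] -0.0739
orange (452, 201) 17.0 [ 0.5283 -0.2708] [26.6371  9.4539] -0.2187
yellow (251, 226) 135.0 [0.4558 0.2531] [16.4592 63.0037] 0.0547
green (204, 129) 95.0 [0.6979 0.3757] [27.7181 33.2386] 0.8174
green (567, 128) 79.5 [ 0.7303 -0.5727] [30.2829 25.3842] -0.8254
green (450, 252) 64.0 [ 0.3981 -0.2583] [39.6723  9.9257] -0.022
green (453, 291) 42.5 [ 0.3047 -0.2642] [ 8.734  30.0657] 0.7994
red (452, 204) 63.5 [ 0.518  -0.2649] [41.1131 12.576 ] -0.0266
purple (490, 251) 61.5 [ 0.403  -0.3622] [41.15  12.003] -0.4928
```

View pics/crop1.png

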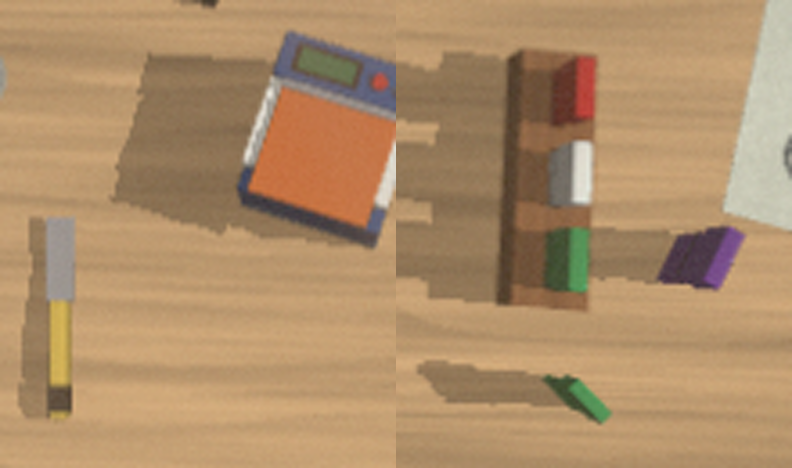

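Confirmed: the left panel shows the opener, with its blade tip towards +x, and the lid. The right panel shows that the green slide in the rack is the larger one; the loose green at (451,290) is smaller and the purple one is out. I'll move above the opener.

```bash
cat >> h.py <<'E'
def pose(p,yaw):
    "choose the half turn with the smaller last joint; returns (pos, rotvec)"
    best=None
    for y in (yaw,yaw+np.pi):
        q=ctrl.inverse_kinematics(p,down(y))
        if q is not None and (best is None or abs(q[5])<abs(best[0])): best=(q[5],y)
    print("q6,yaw",best); return p,down(best[1])
E
python3 - <<'E'
from h import *
p,o=pose([0.44,0.253,0.27],0.03); ctrl.move_pose(p,o); ctrl.set_gripper(0.05)
f=ctrl.grab_frame("wrist"); save(f,"w1.png"); print(f["fov_y"],np.round(f["extrinsics"],3).tolist())
for n,lo,hi,z in (("yellow",(18,110,60),(32,255,255),.02),("orange",(3,150,90),(14,255,255),.086)):
    for c in blobs(f,lo,hi,100)[:3]: print(n,cv2.boundingRect(c),*rect(f,c,z))
print(ctrl.sense()["time"],ctrl.sense()["ee_pos"])
E
```

```text
q6,yaw (np.float64(-1.1622023370232129), 3.171592653589793)
59.625281949327096 [[-0.031, -0.949, -0.315, 0.359], [1.0, -0.029, -0.009, 0.252], [-0.0, -0.315, 0.949, 0.339], [0.0, 0.0, 0.0, 1.0]]
yellow (306, 159, 18, 64) [0.45648334 0.25433264] [15.192046 63.29777 ] 0.05963683
yellow (306, 129, 16, 9) [0.40110782 0.25153737] [13.666054   7.2235246] -1.5399703
orange (48, 297, 84, 76) [0.58823035 0.04970324] [81.5405  71.27858] -0.2881118
1.95 [0.4399131  0.25326138 0.27001226]
```

View pics/w1.png

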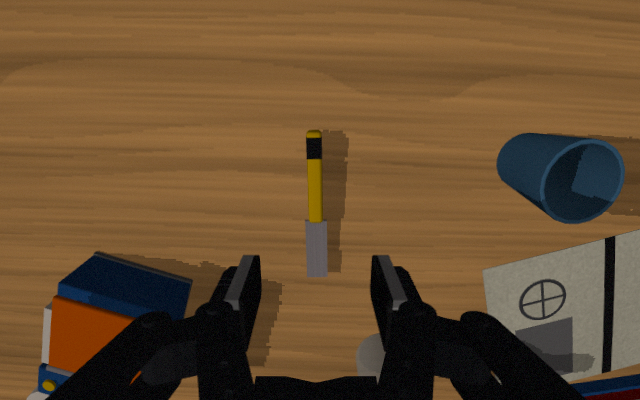

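The opener runs from its butt at (314,130) to its tip at (316,276). I'm grasping it now and moving in front of the pry gap.

```bash
cat >> h.py <<'E'
YR=-0.283; SLOT=np.array([0.6027,0.0545]); 
def rd(s,t=0,yaw=YR,S=SLOT): # reader coords -> world xy
    return S+s*np.array([np.cos(yaw),np.sin(yaw)])+t*np.array([-np.sin(yaw),np.cos(yaw)])
OG=np.array([0.468,0.2549]); OY=0.05+np.pi
E
python3 - <<'E'
from h import *
ctrl.move_pose([*OG,0.14],down(OY)); ctrl.movel([*OG,0.076],speed=.1,until_force=8)
ctrl.set_gripper(0.0,60); s=ctrl.sense(); print(s["gripper_width"],s["grasp_force"],s["ee_pos"])
ctrl.movel([*OG,0.17],speed=.15)
p=rd(-0.040-0.085-0.05); ctrl.move_pose([*p,0.1375],down(YR+np.pi))
f=ctrl.grab_frame("wrist"); save(f,"w2.png"); s=ctrl.sense(); print(s["time"],s["ee_pos"],s["gripper_width"],s["wrist_force"])
print("tip expected px",proj(f,[*rd(-.090),.0715]),"lip",proj(f,[[*rd(-.0535,t),.08] for t in(-.045,0,.045)]))
t=ctrl.grab_frame("top"); g=ctrl.grab_frame("scene"); save(g,"s2.png",(250,130,450,280),4)
E
```

```text
0.01230394582484961 59.838749170303345 [0.46845696 0.25510857 0.07682239]
5.25 [0.43560234 0.10379977 0.13732542] 0.012647388924574631 [ 0.36540775 -0.23553374  0.13575709]
tip expected px [[313.5541534  418.09356232]] lip [[231.32392366 478.69006693]
 [313.66064667 479.56330458]
 [396.05286806 478.73585542]]
```

View pics/w2.png

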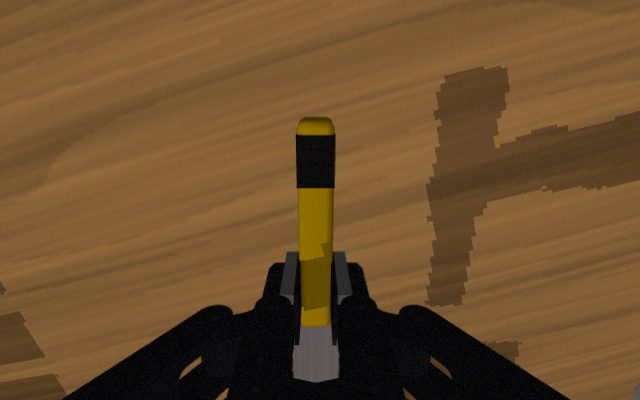

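The opener is held straight, butt at (316,120), but the gripper hides the blade's tip. I'll check from the scene camera.

View pics/s2.png

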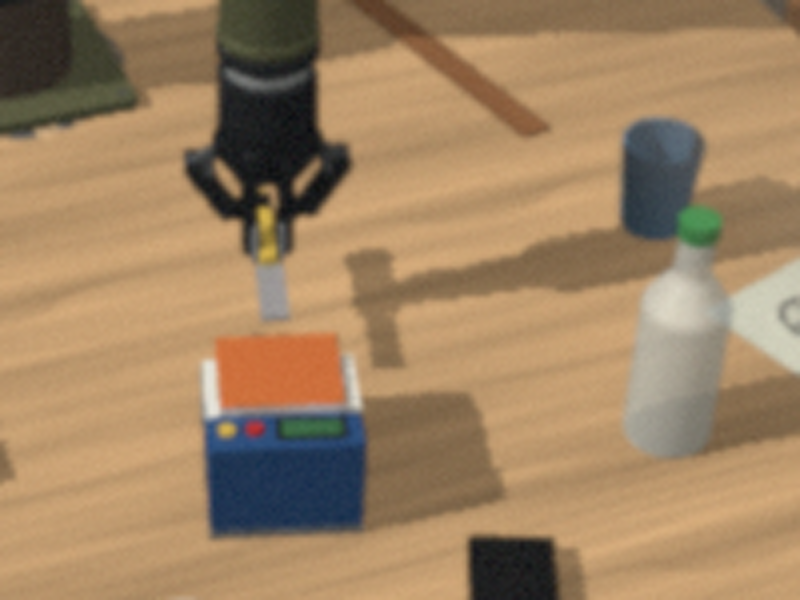

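Run:
```python
from h import *
g=ctrl.grab_frame("scene");t=ctrl.grab_frame("top");w=ctrl.grab_frame("wrist")
L=[[*rd(-.090),.0715],[*rd(-.0535,.045),.08],[*rd(-.0535,-.045),.08],[*rd(.0305,.045),.086],[*rd(.0305,-.045),.086]]
print("scene crop",(proj(g,L)-[250,130])*4); print("top",proj(t,L))
print("butt",proj(w,[[*rd(-.175-.07),.0815]]))
# lid corners as seen by scene
for f in (g,t):
    c=blobs(f,(3,150,90),(14,255,255),100)
    for x in c[:2]: print(cv2.boundingRect(x), cv2.boxPoints(cv2.minAreaRect(x)).tolist(),*rect(f,x,.086))
```

```text
scene crop [[269.76815503 315.28813611]
 [334.34973459 334.59392233]
 [212.40154289 339.90113603]
 [346.28309437 403.40232985]
 [218.53007632 409.20941587]]
top [[314.9573821  202.53774831]
 [302.72746019 183.58277294]
 [335.82172883 194.01035754]
 [312.65943786 153.0571291 ]
 [345.59493038 163.25062372]]
butt [[308.91641561 115.91100301]]
(304, 213, 32, 18) [[303.85345458984375, 214.04248046875], [334.44110107421875, 212.90960693359375], [335.0616455078125, 229.66439819335938], [304.4739990234375, 230.79727172851562]] [0.59040851 0.05745765] [74.58612  86.042046] 1.2777439
(100, 342, 19, 25) [[100.0, 342.0], [118.0, 342.0], [118.0, 366.0], [100.0, 366.0]] [ 0.85409283 -0.53754663] [64.19603  39.038555] -0.06682742
(304, 155, 41, 37) [[303.5271911621094, 182.48593139648438], [312.6022644042969, 153.96435546875], [344.5910339355469, 164.142578125], [335.5159606933594, 192.66415405273438]] [0.59142725 0.05781478] [79.13078 86.61148] 1.2884332
(535, 100, 14, 18) [[535.0, 100.0], [548.0, 100.0], [548.0, 117.0], [535.0, 117.0]] [ 0.78493909 -0.51843665] [47.004356 35.175453] -0.073889494
```

The scene view puts the tip at crop (274,318) and the lip at about (275,338), both within 1 px of prediction. I'll insert the blade and lever the lid along its arc.

Run:
```python
from h import *
p=rd(-.040-.085); print("ins",ctrl.movel([*p,.138],speed=.08,until_force=6)); s=ctrl.sense();print(s["time"],s["wrist_force"],s["ee_pos"],p)
r=.0705
for th in [.12,.35,.6,.85,1.1,1.35,1.6,1.8,1.98]:
    q=rd(.0305-r*np.cos(th)-.085); hit=ctrl.movel([*q,.08+r*np.sin(th)-.0015+.066],speed=.08,until_force=15)
    s=ctrl.sense(); print(th,hit,np.round(s["wrist_force"],1),s["time"])
    if hit: break
f=ctrl.grab_frame("scene"); save(f,"s3.png",(250,100,450,250),4)
```

```text
ins False
6.275 [-0.27055471  0.53318799 -1.48459069] [0.48216017 0.08920203 0.13772097] [0.48267224 0.0894047 ]
0.12 False [-0.4  0.5  0.3] 6.6083
0.35 False [1.1 0.1 0.2] 6.9583
0.6 False [-0.3 -0.3 -0.9] 7.325
0.85 False [-0.4 -0.2 -1.4] 7.6917
1.1 False [-0.5  0.1 -1.1] 8.0583
1.35 False [ 0.7  0.8 -1.9] 8.425
1.6 False [ 0.2 -0.7 -1.2] 8.7917
1.8 False [ 0.4  1.6 -0.6] 9.1167
1.98 False [-0.1 -0.4 -0.5] 9.425
```

View pics/s3.png

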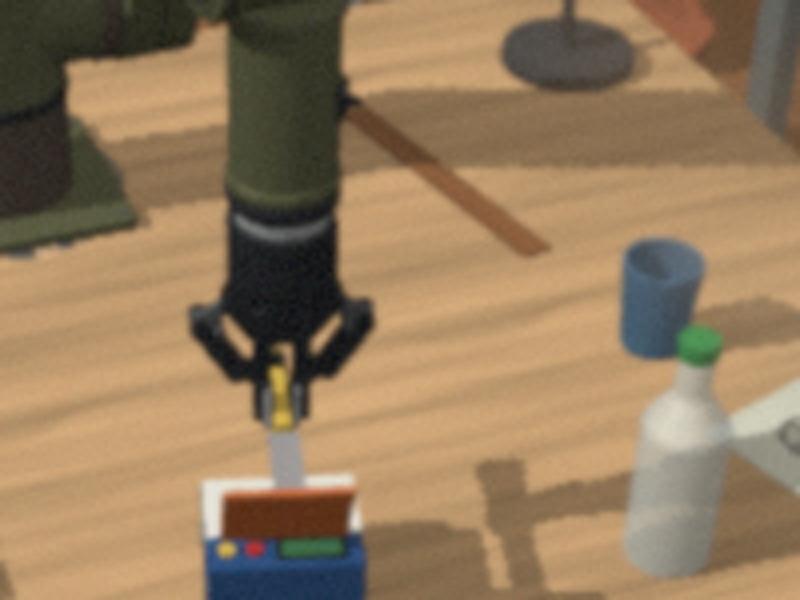

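The lid is open and leaning back, its top edge at crop (290,490). I'm backing off, measuring the lid angle, and then laying the opener down.

Run:
```python
from h import *
s=ctrl.sense(); z=s["ee_pos"][2]
ctrl.movel([*rd(-.15),z],speed=.15)
g=ctrl.grab_frame("scene")
for th in (1.6,1.7,1.8,1.9,2.0,2.1): # underside front-edge corners of lid
    q=[[*rd(.0305-.084*np.cos(th),t),.08+.084*np.sin(th)] for t in(.045,-.045)]; print(th,np.round((proj(g,q)-[250,100])*4).tolist())
save(g,"s4.png",(285,190,355,250),8)
ctrl.move_pose([*OG,0.15],down(OY)); ctrl.movel([*OG,0.085],speed=.12)
print(ctrl.movel([*OG,0.0765],speed=.03,until_force=4),ctrl.sense()["ee_pos"],ctrl.sense()["wrist_force"])
ctrl.set_gripper(0.05); ctrl.movel([*OG,0.2],speed=.2)
f=ctrl.grab_frame("top")
for c in blobs(f,(18,110,60),(32,255,255),15)[:2]: print(rect(f,c,.02))
print(ctrl.sense()["time"])
```

```text
1.6 [[350.0, 439.0], [217.0, 445.0]]
1.7 [[351.0, 448.0], [218.0, 454.0]]
1.8 [[352.0, 457.0], [219.0, 463.0]]
1.9 [[353.0, 468.0], [220.0, 473.0]]
2.0 [[355.0, 479.0], [220.0, 484.0]]
2.1 [[356.0, 490.0], [221.0, 496.0]]
True [0.46847184 0.25507029 0.0768196 ] [-0.09775123  0.2793384   4.72316248]
(array([0.4475939 , 0.25261493]), array([16.412157, 46.422707], dtype=float32), np.float32(0.056824327))
13.525
```

View pics/s4.png

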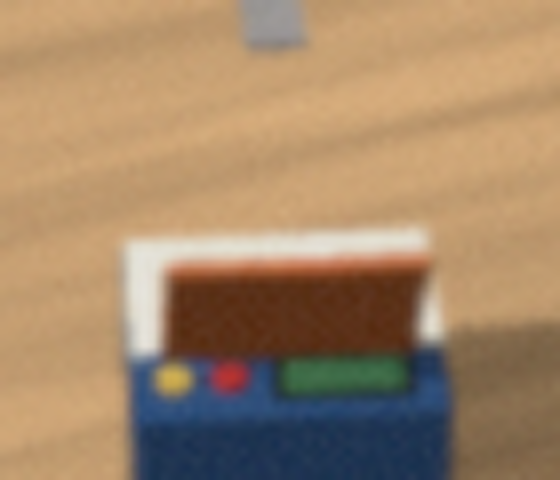

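The lid's top edge matches about 2.08 rad, so it's leaning well back, and the opener is down on the desk. Next I'll go over the green slide.

Run:
```python
from h import *
ctrl.movel([*OG,0.28],speed=.3)
p,o=pose([0.398,-0.255,0.28],-0.02); ctrl.move_pose(p,o)
f=ctrl.grab_frame("wrist"); save(f,"w5.png")
for n,lo,hi in (("green",(45,90,30),(85,255,255)),("red",(0,150,60),(4,255,255))):
  for c in blobs(f,lo,hi,100)[:3]: print(n,cv2.boundingRect(c),cv2.contourArea(c),*rect(f,c,.099))
print(ctrl.sense()["time"],ctrl.sense()["ee_pos"])
```

```text
q6,yaw (np.float64(0.9315875440126193), -0.02)
green (315, 155, 20, 69) 1097.5 [ 0.40381555 -0.26009253] [52.932865 14.006809] -0.06190157
green (325, 244, 33, 57) 959.5 [ 0.33265573 -0.27036139] [21.579788 54.958126] 0.32579172
red (322, 0, 24, 62) 1146.0 [ 0.51297699 -0.26672467] [37.34389  13.868777] -0.06514454
15.8583 [ 0.39826339 -0.2544016   0.279628  ]
```

View pics/w5.png

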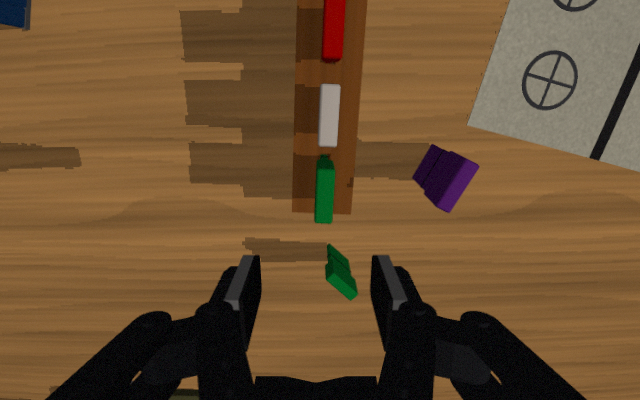

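The green slide's block top spans rows 167–224 at column 325. The white slide is at (329,115), with the purple and small green look-alikes off to the side. I'll grasp the slide, lift it, and look at the slot from beside it.

Run:
```python
from h import *
G=np.array([.399,-.2597]); Y=-.06
ctrl.move_pose([*G,.2],down(Y)); print(ctrl.movel([*G,.135],speed=.1,until_force=8))
ctrl.set_gripper(0.0,50); s=ctrl.sense(); print(s["gripper_width"],s["grasp_force"],s["wrist_force"])
ctrl.movel([*G,.19],speed=.08); ctrl.movel([*G,.28],speed=.2)
ctrl.move_pose([*rd(-.01,-.07),.27],down(YR)); ctrl.pause(.3)
f=ctrl.grab_frame("wrist"); save(f,"w6.png"); np.save("w6.npy",f,allow_pickle=True)
s=ctrl.sense(); print(s["time"],s["ee_pos"],s["orientation"],s["gripper_width"])
print(proj(f,[[*rd(a,b),.08] for a,b in((-.02125,0),(.02125,0),(0,.004),(0,-.004))]))
```

```text
False
0.013237555281627893 49.01468217372894 [-0.54614315  0.42076842  5.68843884]
20.4417 [ 0.57339817 -0.01079875  0.27026137] [ 3.10982038e+00 -4.45111760e-01  6.55233434e-04] 0.013465151784344548
[[226.95363584 207.21446469]
 [222.46642181 154.10866152]
 [219.60073053 181.31711036]
 [229.88196384 181.28722695]]
```

View pics/w6.png

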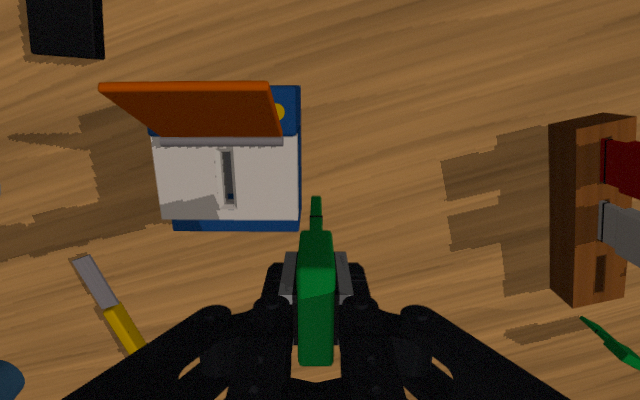

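The view shows the lid leaning back, the slot at about column 228 and rows 147–208, and the slide held straight: block top (316,330), foot near (316,200). I'll measure the slot edges and the slide from grey profiles.

Run:
```python
from h import *
f=np.load("w6.npy",allow_pickle=True).item(); im=f["color"]; g=cv2.cvtColor(im,cv2.COLOR_BGR2GRAY)
np.set_printoptions(linewidth=250)
print("cols 212-243"); 
for r in range(140,216,5): print(r,g[r,212:244])
print("rows 138-216 at cols"); 
for c in (222,228,234): print(c,g[138:217,c])
c=max(blobs(f,(45,90,20),(85,255,255),300),key=lambda c:cv2.boundingRect(c)[1]*0+cv2.contourArea(c)); x,y,w,h=cv2.boundingRect(c); print("green",x,y,w,h)
m=cv2.inRange(cv2.cvtColor(im,cv2.COLOR_BGR2HSV),(45,90,20),(85,255,255))
for r in range(192,370,8):
    k=np.flatnonzero(m[r,280:350])+280; print((r,k.min(),k.max()) if len(k) else (r,),end=" ")
print(); print("V col316",im[190:370:2,316,1])
# expected slide points in tool frame (held centred)
s=ctrl.sense(); p=s["ee_pos"]; Rt=R.from_rotvec(s["orientation"]).as_matrix()
P=[p+Rt@np.array([a,0,z]) for a,z in((-.022,.036),(.022,.036),(-.022,.072),(.022,.072),(.020,.127),(-.02,.127))]
print("pred top-,top+,under-,under+,foot+,foot-",np.round(proj(f,np.array(P)),1).tolist())
```

```text
cols 212-243
140 [ 97 100  97  96  99  99 100  97  98  98  99  98  97  99  98  99  97  99  98  96  98  97 100  97  98  98  97  97  98  99  97  99]
145 [66 67 68 67 70 67 66 70 69 68 68 66 69 68 68 69 69 67 70 67 67 69 70 70 70 74 72 69 70 70 69 70]
150 [149 148 152 155 149 136 123 111 106 104 106 103 106 106 108 107 107 101 102 103  97 139 148 148 150 150 148 150 149 149 150 149]
155 [149 152 151 153 153 155 153 155 123 111  74  50  50  45  47  49  50  49  71  94 101 121 146 150 151 151 151 149 151 150 151 152]
160 [150 149 142 147 152 154 153 154 134 115 109  71  53  52  49  44  49  52  55  93 100 110 147 152 150 150 149 150 151 151 150 153]
165 [148 147 150 150 153 156 153 153 147 120  90  64  50  54  52  48  47  46  50  83  97  99 135 148 149 152 149 150 150 151 151 151]
170 [149 149 149 152 152 153 153 156 154 130 110  70  50  51  49  47  50  48  48  73  96  98 120 149 151 149 149 150 151 152 151 151]
175 [148 150 149 136 148 154 156 154 155 142 118 108  66  51  49  49  50  51  49  52  92 101 104 147 149 151 151 151 149 151 150 150]
180 [151 149 150 151 147 154 156 153 153 155 11
[... 2616 characters left out ...]
)) (328, np.int64(298), np.int64(333)) (336, np.int64(298), np.int64(333)) (344, np.int64(298), np.int64(333)) (352, np.int64(298), np.int64(332)) (360, np.int64(298), np.int64(332)) (368,) 
V col316 [108 105 104  65  50  51  48  49  53  51  53  49  48   4  49  51  51  52  54  54  49  53  52  49  51  49  52  52  50  55  52  56  52  56  51  51  53  53  57  75  86  93  98  95  96  97  98  97  98  99  97  97  97  68  71  73  67  69  70  69  68  68
  67  71  71  70  66  66  69  66  67  69  69  67  69  66  68  69  70  66  65  68  68  67  67  68  71  65  73  98]
pred top-,top+,under-,under+,foot+,foot- [[317.8, 367.5], [318.1, 266.4], [317.3, 310.4], [317.5, 225.6], [316.9, 192.8], [316.8, 253.9]]
```

```bash
cat > fin.py <<'E'
from h import *
f=np.load("w6.npy",allow_pickle=True).item()
c=cast(f,[[226.55,177.6]],.077)[0,:2]
a,b=cast(f,[[225.2,160],[227.9,195]],.077)[:,:2]; yaw=np.arctan2(*(a-b)[::-1])
d=c-SLOT; u=np.array([np.cos(YR),np.sin(YR)]); n=np.array([-u[1],u[0]])
print("slot",c,"vs prior ds,dt",d@u,d@n,"yaw",yaw)
E
cat fin.py - > a.py <<'E'
YF=(yaw+YR)/2; T=c+.0007*u-.0006*n
ctrl.move_pose([*T,.24],down(YF)); ctrl.movel([*T,.212],speed=.06); ctrl.pause(.3)
w0=ctrl.sense()["wrist_force"]; hit=ctrl.movel([*T,.198],speed=.02,until_force=4); s=ctrl.sense()
print(YF,hit,s["ee_pos"],s["ee_pos"][:2]-T,s["wrist_force"]-w0,s["gripper_width"],s["time"])
E
python3 a.py
```

```text
slot [0.60453734 0.05307326] vs prior ds,dt 0.0021626527887697532 -0.0008569314388316281 yaw -0.2880740095198496
-0.28553700475992483 False [0.60512223 0.05228345 0.19803631] [ 8.02768091e-05 -1.82092333e-05] [-0.21995678 -0.80327156  0.59246605] 0.013670906686454277 22.6083
```

The foot is already 9 mm below the deck with no contact force. I'll continue to the line.

```bash
cat fin.py - > b.py <<'E'
YF=(yaw+YR)/2; T=c+.0007*u-.0006*n
w0=ctrl.sense()["wrist_force"]; hit=ctrl.movel([*T,.1725],speed=.03,until_force=5); ctrl.pause(.3); s=ctrl.sense()
print(hit,s["ee_pos"],s["wrist_force"]-w0,s["gripper_width"],s["grasp_force"],s["time"])
g=ctrl.grab_frame("scene");t=ctrl.grab_frame("top");w=ctrl.grab_frame("wrist")
# lid still open? opener where? block height check
for nme,f2 in (("scene",g),("top",t),("wrist",w)):
    for x in blobs(f2,(45,90,20),(85,255,255),15)[:6]: print(nme,cv2.boundingRect(x))
P=[[*(T+a*u+b*n),.1725-.054+z] for a in(-.022,.022) for b in(-.007,.007) for z in(-.018,.018)]
for nme,f2 in (("scene",g),("wrist",w)):
    q=proj(f2,P); print("pred block",nme,q.min(0),q.max(0))
q=proj(w,[[*(T+.022*u),.1005],[*(T+.02*u),.08],[*(T+.0255*u),.08]]); print("underside+, line+, chamfer+",q)
cc=int(round(q[0,0])); print(w["color"][int(q[2,1])-14:int(q[0,1])+12,cc].tolist())
q=np.load("w6.npy",allow_pickle=True)
for x in blobs(t,(18,110,60),(32,255,255),15)[:2]: print("opener",rect(t,x,.02))
E
python3 b.py
```

```text
slot [0.60453734 0.05307326] vs prior ds,dt 0.0021626527887697532 -0.0008569314388316281 yaw -0.2880740095198496
False [0.60509907 0.05229135 0.17266835] [-0.53512914 -0.81899056  0.28070814] 0.013307483847190693 48.830711245536804 23.9083
scene (399, 0, 40, 61)
scene (363, 0, 22, 39)
scene (69, 342, 15, 15)
scene (184, 192, 11, 20)
scene (388, 0, 8, 17)
scene (419, 182, 11, 9)
top (561, 122, 12, 11)
top (445, 285, 14, 12)
top (199, 123, 12, 8)
wrist (295, 212, 41, 154)
pred block scene [316.36806755 206.4501484 ] [322.62507026 226.48950707]
pred block wrist [298.00212067 225.59346399] [339.05589549 367.36398799]
underside+, line+, chamfer+ [[317.78928259 225.63437387]
 [317.49882173 213.44858514]
 [317.49425971 202.95185184]]
[[0, 32, 79], [0, 29, 77], [0, 34, 80], [0, 35, 80], [0, 32, 79], [48, 61, 85], [85, 87, 98], [95, 94, 104], [99, 100, 106], [106, 104, 114], [107, 105, 112], [103, 103, 111], [101, 100, 108], [97, 99, 107], [96, 98, 104], [91, 92, 98], [87, 88, 94], [76, 76, 81], [83, 90, 90], [112, 120, 126], [117, 123, 131], [105, 112, 118], [107, 112, 121], [73, 81, 79], [20, 49, 7], [19, 55, 6], [19, 54, 6], [9, 37, 5], [12, 17, 17], [21, 49, 8], [24, 58, 9], [20, 58, 8], [19, 56, 1], [17, 53, 0], [19, 57, 5], [19, 56, 3], [25, 58, 10], [19, 54, 0], [19, 57, 6], [23, 57, 2], [15, 56, 0], [22, 57, 0], [15, 56, 0], [22, 58, 2], [23, 56, 8], [21, 57, 3], [21, 58, 8], [18, 56, 6], [20, 56, 2]]
opener (array([0.45588211, 0.25313054]), array([16.465885, 63.008488], dtype=float32), np.float32(0.054771423))
```

The black line is level with the deck to within about 2–3 mm. The slide is held at 49 N with no contact load, the opener is back at its original spot and the lid is still open. Handing in.

```bash
python3 -c "
from station import ctrl
print(ctrl.job_done())"
```

```text
the job is handed in; nothing more can be done
None
```

I levered the lid open with the opener (about 2.08 rad, leaning back), laid the opener back on the desk, and handed in at about 24 s of the 67 s still holding the green slide in the slot, its black line within about 3 mm of deck level and its grip block clear of the deck.

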